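Ring for the stallholder and point out the honey

ROBOT

A 7-joint arm with a two-finger parallel gripper is mounted at the origin on the work surface. World frame = base frame: x ahead of the robot, y to its left, z up, the work surface at z = 0. Lengths are in m, angles in rad, forces in N, time in s.
With the tool pointing down it reaches from about 0.4 to 0.9 m from the base axis. Payload 5.5 kg.
Tool frame: the origin (TCP) lies midway between the tips of the shut fingers; the grasp point (between the pads) lies 19 mm behind it; z points along the fingers, y is the line along which they close (so a half turn about z gives the same grasp; the last joint's range is limited). The gripper opens to 92 mm and grips with 3 to 60 N. Pads are 19 mm wide; open, the fingers measure 130 mm over their backs; the gripper's body (75 mm by 190 mm) begins 47 mm behind the grasp point.
Start: joints at [1.379, 0.501, -0.427, 1.55, 0.221, 1.138, -0.21], TCP at [0.286, -0.584, 0.227] pointing down, gripper open.
Joint ranges: [-2.88, 2.88], [-0.31, 2.03], [-1.54, 1.56], [0.2, 2.42], [-1.41, 4.55], [0.19, 2.02], [-2.57, 2.57]. Speed limits (rad/s): [2.57, 2.57, 3.14, 3.14, 3.14, 3.14, 3.14].

INTERFACE

Orientations are given as a unit quaternion [w, x, y, z].
In Python, from station import * gives the robot as it stands. The module is installed in compiled form; this text tells all that it offers.
- The arm moves only by the shell command python3 -m pendant 'ROWS' [OPENING] [FORCE]. ROWS is a JSON object of lists of equal length, an entry for each row: "linear": the shift along the tool's x, y, z normalised to -1 to 1, where 1 is 0.5 m, a list of three; "rotation": the turn, a rotation vector about the tool's x, y, z normalised to -1 to 1, where 1 is 2 pi rad, a list of three. In form: {"linear": [[dx, dy, dz], ...], "rotation": [[wx, wy, wz], ...]}. A call has 1 to 20 rows; each row shifts and turns the commanded pose from where the row before left it, along the tool's axes as they then stand; what a row does not reach is not made up. A row lasts 1/10 s, in which the tool goes at most 50 mm and 8.59 degrees, less where a joint would pass 70% of its speed; a pose out of reach is approached as far as the arm can. A call with a number of a shift or a turn outside -1 to 1 is refused whole. A call with a gripper value outside its range is refused whole. OPENING is the gripper command: -1 is fully open, 1 is shut, values between are in proportion, set as the call begins (- or left out, the last holds). The fingers move at their own pace and stop on an object; FORCE is the grip in N (left out, the last holds). Time passes only in rows, so rows that do not move let the fingers close. It gives the time, the measured TCP pose, the force, the opening and the grip force at its end, in the units of the state.
- observe(): the state, without advancing time (a new reading comes with each control period).
- capture(name): name is "side" or "top" or "wrist"; returns a dict with "img" (384x512x3 uint8, blue, green, red), "intrinsics" (3x3 intrinsics, pixels), "dist_coeffs" ([k1, k2, p1, p2, k3] as OpenCV has them; the pictures are not rectified), "xyz" and "rotation" of the camera in the world; the wrist camera has in their place "tool_from_camera" (4x4, takes a point from camera to tool coordinates, whose origin is the TCP and whose axes are the flange's). Camera axes: x right, y down, z forward; pixel columns grow to the right and rows downward; lengths in m; the calibration is good to about 2 mm. A picture is of the moment at which its call begins: read the wrist's pose just before it. There is no depth.
- finish_job(): hands the job in; it is judged then, once.
The state is a dict: "time_s": time; "joints": joint angles; "joint_velocities": joint speeds; "tau": joint torques, N m; "eef_pos": TCP position; "tool_rot": TCP orientation; "contact_force": force on the tool from outside, world axes, zero at the start; "ft_torque": the same for the moment, N m; "grip_width": opening from 0.0 (shut) to 1.0 (fully open); "finger_force": force on a finger pad.
Only numpy, scipy, OpenCV 4.12 (cv2) and the standard library are available. Lean on these libraries where they do the work, as an engineer would, in place of code of your own. Each camera call takes 0.05 s, during which the arm holds its last target. There are 200 camera calls.

TASK

A customer has chosen the jar of dark brown honey with the yellow lid: press the red button of the counter bell right down to call the stallholder, let it come up again, then point down at that jar, with the fingertips over the middle of its lid and a few centimetres (about 2 to 4) above it. Keep pointing there for at least two seconds and finish still pointing at it. Do not touch, move or lift any of the jars.

Things in the scene. Friction and masses are not known exactly. Their poses are not given: they have to be found in the camera images.
- jar_dark_yellow: the wanted jar: almost black-brown honey, yellow lid; a loose upright cylinder 66 mm across and 95 mm high including the flat 64 mm lid, about 0.4 kg, blank paper labels on its sides; origin at the centre of its underside, z up, so the lid's top is 95 mm above the origin; it stands in one of four places, 110 mm apart, in the row of jars on a fixed flat wooden board 15 mm thick, 110 by 440 mm, on the table; which jar has which place varies
- jar_dark_green: jar of almost black-brown honey with a green lid; a loose upright cylinder 66 mm across and 95 mm high including the flat 64 mm lid, about 0.4 kg, blank paper labels on its sides; origin at the centre of its underside, z up, so the lid's top is 95 mm above the origin; stands on the same board; leave it alone
- jar_amber_yellow: jar of orange-amber honey with a yellow lid; a loose upright cylinder 66 mm across and 95 mm high including the flat 64 mm lid, about 0.4 kg, blank paper labels on its sides; origin at the centre of its underside, z up, so the lid's top is 95 mm above the origin; stands on the same board; leave it alone
- jar_cream_white: jar of cream-coloured honey with a white lid; a loose upright cylinder 66 mm across and 110 mm high including the flat 64 mm lid, about 0.4 kg, blank paper labels on its sides; origin at the centre of its underside, z up, so the lid's top is 110 mm above the origin; stands on the same board; leave it alone
- bell_button_top (a point): centre of the top of the round red button (22 mm across) on top of the steel counter bell; it stands 63 mm above the table when up; the bell is a dome 86 mm across at its foot, fixed to the table between the robot and the row of jars; the dome's top is 46 mm above the table
- bell_button (a joint): how far the bell's button is pressed down, m: 0 up, 0.006 right down against its stop; a spring pushes back with about 2 N at the start and 5 N right down, and lifts it again when released
Not all that is in view belongs to the job. Leave any blue, pink or purple look-alike of the jar_dark_yellow alone.

How it is judged:
By the outcome, as a careful person would: the job done as asked, in the order asked, and still so for the second after the job is handed in, with the robot touching nothing.
It also fails if it takes over 40 s, if anything falls off the work surface, if the arm or the gripper's body presses on something with over 40 N, if the wrist force passes 120 N, or if a joint passes its speed limit or range.

## Working session

There is one attempt and no reset: what is moved stays moved. The work goes in short steps, Python scripts to look and compute and a shell command to move; the robot and the scene stay as the last step left them, time stands still between calls to the robot, and variables do not carry over. Pictures are saved under pics/ and viewed, at most 10 in all, crops included, and the job is handed in when it is done.

```bash
mkdir -p pics; python3 - <<'E'
from station import *
import cv2,numpy as np,pickle
s=observe();print(s)
a=capture("side");b=capture("top")
pickle.dump((a,b),open("ab.pkl","wb"))
for n,c in(("side",a),("top",b)):
    cv2.imwrite(f"pics/{n}0.png",cv2.resize(c["img"],(800,600),interpolation=cv2.INTER_CUBIC))
    print(n,c["xyz"],c["rotation"],c["intrinsics"],c["dist_coeffs"])
E
```

```text
{'time_s': 0.0, 'joints': array([ 1.37917902,  0.50188614, -0.42678824,  1.55147054,  0.22081745,
        1.13827654, -0.21032154]), 'joint_velocities': array([ 0.00034928, -0.00072717, -0.00103928,  0.00010277, -0.00109268,
        0.00052603,  0.00086029]), 'tau': array([-7.29842377e-04, -5.66590762e+01, -5.81623390e+00, -2.79113120e+01,
       -6.86062267e-02,  3.07074899e-02,  1.63822006e-04]), 'eef_pos': array([ 0.28518891, -0.58330562,  0.22564554]), 'tool_rot': array([-9.70610408e-04,  9.74248668e-01,  2.25474065e-01, -1.92939871e-04]), 'contact_force': array([-0.0112877 ,  0.53834766, -0.24385071]), 'ft_torque': array([0.01275056, 0.00291163, 0.01735116]), 'finger_force': 0.0, 'grip_width': 1.0012760161052305}
side [0.56070142 0.67402651 0.69304582] [-0.00218549 -0.00916312  0.90605348 -0.42305832] [[371.56960789   0.         252.74208287]
 [  0.         371.56960789 188.65906395]
 [  0.           0.           1.        ]] [-0.00676607  0.          0.          0.          0.        ]
top [ 0.52596347 -0.02841628  0.8886715 ] [ 0.00419642 -0.70564587  0.70816684 -0.02336703] [[428.3971998    0.         256.01727027]
 [  0.         428.3971998  188.33966945]
 [  0.           0.           1.        ]] [-0.16358769  0.          0.          0.          0.        ]
```

View pics/side0.png

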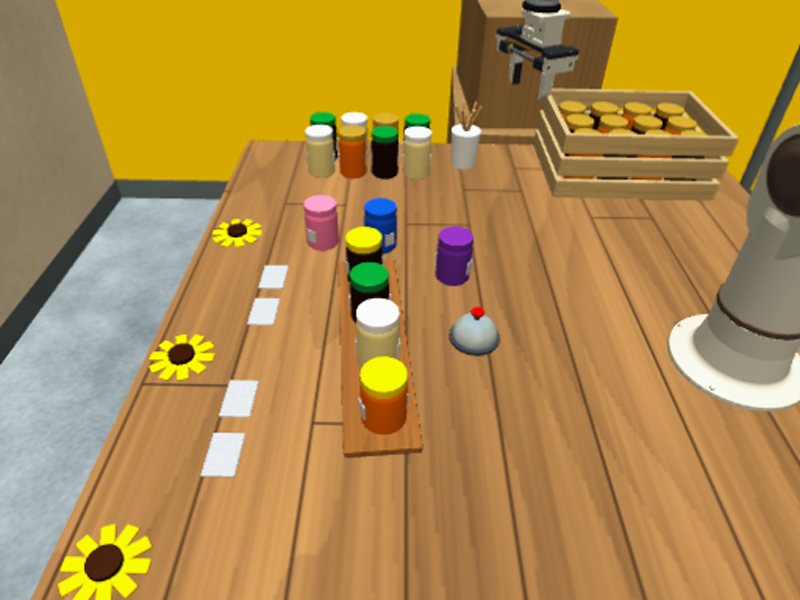

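View pics/top0.png

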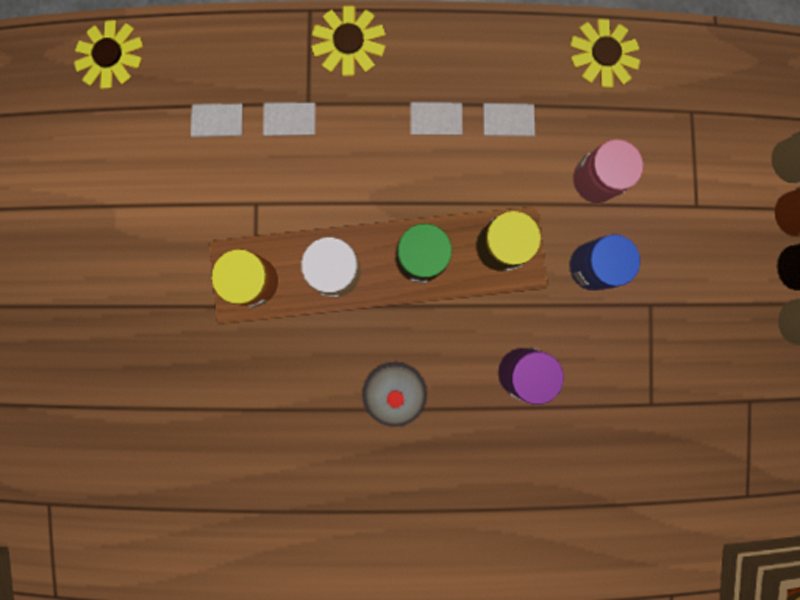

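In the side view, the dark jar with the yellow lid is at the far (-y) end of the board, lid at (364,240). In the top view that is the right-hand yellow lid at (513,239), and the red button is at (395,399). A purple look-alike stands near (535,377).

```bash
cat > h.py <<'E'
import cv2,numpy as np,pickle
from scipy.spatial.transform import Rotation as R
def rot(q): return R.from_quat(np.array(q)[[1,2,3,0]]).as_matrix()
def ray(c,uv,z,s=.64,o=None,M=None):
    p=cv2.undistortPoints(np.array([[uv]],float)*s,c["intrinsics"],c["dist_coeffs"])[0,0]
    M=rot(c["rotation"]) if M is None else M; o=np.array(c["xyz"]) if o is None else o
    d=M@[p[0],p[1],1]; return o+d*(z-o[2])/d[2]
def cen(c,kind,box):
    x0,y0,x1,y1=box; im=c["img"][y0:y1,x0:x1].astype(int); b,g,r=im[...,0],im[...,1],im[...,2]
    m={"y":(r>110)&(g>110)&(b<90)&(abs(r-g)<50),"r":(r>120)&(g<80)&(b<80)}[kind].astype(np.uint8)
    n,l,st,ce=cv2.connectedComponentsWithStats(m); i=1+np.argmax(st[1:,4]); return ce[i]+[x0,y0],st[i]
E
python3 - <<'E'
from h import *
a,b=pickle.load(open("ab.pkl","rb"))
u,st=cen(b,"y",(295,120,360,185));print("lid",u,st,ray(b,u,.11,1))
u2,st=cen(b,"r",(235,240,270,275));print("btn",u2,st,ray(b,u2,.063,1))
print("side lid",ray(a,(364,240),.11)," btn",ray(a,(478,311),.063))
for n,uv,z in(("green",(424,251),.11),("white",(329,265),.125),("amb",(239,277),.11),("purp",(538,377),.095),("blue",(615,261),.095)):print(n,ray(b,uv,z))
E
```

```text
lid [328.5845987  151.65943601] [ 17  15  34  34 922] [ 0.62363566 -0.18383537  0.11      ]
btn [252.62921348 255.03370787] [13 10 10 11 89] [ 0.42966481 -0.04382684  0.063     ]
side lid [ 0.62078069 -0.17086238  0.11      ]  btn [ 0.42757126 -0.04081522  0.063     ]
green [ 0.60688458 -0.0778588   0.11      ]
white [0.58946912 0.03190717 0.125     ]
amb [0.5771035  0.13872148 0.11      ]
purp [ 0.45709003 -0.21515808  0.095     ]
blue [ 0.59678769 -0.31294829  0.095     ]
```

```bash
python3 -m pendant '{"linear":[[0.04,-0.047,0],[0.04,-0.047,0],[0.04,-0.047,0],[0.04,-0.047,0],[0.04,-0.047,0],[0.04,-0.047,0],[0.04,-0.047,0],[0.04,-0.047,0],[0.04,-0.047,0],[0.04,-0.047,0],[0.04,-0.047,0],[0.04,-0.047,0],[0.04,-0.047,0],[0.04,-0.047,0],[0.04,-0.047,0],[0.04,-0.047,0],[0.04,-0.047,0],[0,0,0]],"rotation":[[0,0,0],[0,0,0],[0,0,0],[0,0,0],[0,0,0],[0,0,0],[0,0,0],[0,0,0],[0,0,0],[0,0,0],[0,0,0],[0,0,0],[0,0,0],[0,0,0],[0,0,0],[0,0,0],[0,0,0],[0,0,0]]}' 1 20
cat > off.py <<'E'
from station import *; from h import *; import sys
def off(t):
    s=observe(); d=rot(s["tool_rot"]).T@(np.array(t)-s["eef_pos"]); print("t",round(s["time_s"],2),"pos",s["eef_pos"].round(4),"tool d/0.5",(d/.5).round(4),"axis",rot(s["tool_rot"])[:,2].round(3),"F",s["contact_force"].round(2),"w",round(s["grip_width"],3))
if len(sys.argv)>1: off([float(v) for v in sys.argv[1:4]])
E
python3 off.py .4295 -.0435 .1
```

```text
time_s: 1.9
eef_pos: [0.4162, -0.0715, 0.2269]
tool_rot: [-0.0, 0.974, 0.229, 0.0]
contact_force: [0.8, -0.2, -0.3]
grip_width: 0.007
finger_force: 0.0
t 1.9 pos [ 0.4162 -0.0715  0.2269] tool d/0.5 [ 0.0484 -0.0381  0.2539] axis [ 0.001  0.001 -1.   ] F [ 0.77 -0.24 -0.31] w 0.007
```

```bash
python3 -m pendant '{"linear":[[0.016,-0.013,0.06],[0.016,-0.013,0.06],[0.016,-0.012,0.06],[0,0,0.05],[0,0,0],[0,0,0]],"rotation":[[0,0,0],[0,0,0],[0,0,0],[0,0,0],[0,0,0],[0,0,0]]}'
python3 off.py .4295 -.0435 .07
python3 - <<'E'
from station import *; from h import *
s=observe(); w=capture("wrist"); T=np.array(w["tool_from_camera"]); M=rot(s["tool_rot"]); pickle.dump((s,w),open("w.pkl","wb"))
o=s["eef_pos"]+M@T[:3,3]; Rc=M@T[:3,:3]
print(T.round(3))
for z in(.063,):
  try:
    u,st=cen(w,"r",(0,0,512,384)); print(u,st,ray(w,u,z,1,o,Rc))
  except Exception as e: print(e)
sd=capture("side")["img"]
cv2.imwrite("pics/w1.png",np.hstack([cv2.resize(w["img"],(400,300)),cv2.resize(sd[130:250,240:400],(400,300),interpolation=2)]))
E
```

```text
time_s: 2.5
eef_pos: [0.4283, -0.0483, 0.1117]
tool_rot: [-0.0, 0.974, 0.225, -0.001]
contact_force: [0.2, 0.3, 0.5]
grip_width: 0.007
finger_force: 0.0
t 2.5 pos [ 0.4283 -0.0483  0.1117] tool d/0.5 [ 0.0065 -0.0074  0.0834] axis [-0.001  0.001 -1.   ] F [0.19 0.32 0.46] w 0.007
[[ 0.001 -0.97  -0.244  0.065]
 [ 1.     0.001  0.001 -0.   ]
 [-0.    -0.244  0.97  -0.158]
 [ 0.     0.     0.     1.   ]]
[252.59793814 201.19793814] [240 189  26  26 485] [ 0.42985937 -0.04135345  0.063     ]
```

View pics/w1.png

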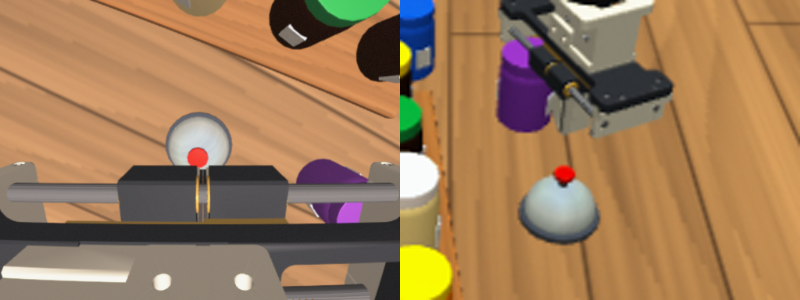

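The wrist view puts the button just ahead of the shut fingertips, and it agrees with the top camera to about 2.5 mm. The tool is well clear of the purple jar. I'll centre it and come down.

```bash
python3 -m pendant '{"linear":[[0.004,-0.005,0.02],[0.004,-0.004,0.03],[0,0,0.03],[0,0,0.006],[0,0,0],[0,0,0]],"rotation":[[0,0,0],[0,0,0],[0,0,0],[0,0,0],[0,0,0],[0,0,0]]}'
python3 off.py .4297 -.0425 .057
```

```text
time_s: 3.2
eef_pos: [0.4309, -0.0423, 0.0693]
tool_rot: [0.0, 0.974, 0.225, 0.0]
contact_force: [0.4, 0.0, -0.2]
grip_width: 0.006
finger_force: 0.0
t 3.2 pos [ 0.4309 -0.0423  0.0693] tool d/0.5 [-0.0023 -0.0006  0.0246] axis [ 0.001 -0.    -1.   ] F [ 0.38  0.04 -0.17] w 0.006
```

```bash
python3 -m pendant '{"linear":[[-0.002,0,0.006],[0,0,0.006],[0,0,0.006],[0,0,0.006],[0,0,0],[0,0,0]],"rotation":[[0,0,0],[0,0,0],[0,0,0],[0,0,0],[0,0,0],[0,0,0]]}'
python3 off.py .4297 -.0425 .057
```

```text
time_s: 3.8
eef_pos: [0.4299, -0.043, 0.0572]
tool_rot: [0.001, 0.974, 0.225, 0.0]
contact_force: [-2.4, -0.4, 9.8]
grip_width: 0.005
finger_force: 5.0
t 3.8 pos [ 0.4299 -0.043   0.0572] tool d/0.5 [ 0.     -0.001   0.0004] axis [ 0.001 -0.001 -1.   ] F [-2.41 -0.35  9.81] w 0.005
```

```bash
python3 -m pendant '{"linear":[[0,0,0.003],[0,0,0],[0,0,0]],"rotation":[[0,0,0],[0,0,0],[0,0,0]]}'
python3 -m pendant '{"linear":[[0,0,-0.02],[0,0,-0.04],[0,0,-0.06],[0,0,-0.08],[0,0,-0.08],[0,0,-0.02],[0,0,0],[0,0,0]],"rotation":[[0,0,0],[0,0,0],[0,0,0],[0,0,0],[0,0,0],[0,0,0],[0,0,0],[0,0,0]]}'
python3 off.py .6235 -.1835 .2
python3 - <<'E'
from station import *; from h import *
c=capture("side"); print(cen(c,"r",(290,190,320,210)))
a,b=pickle.load(open("ab.pkl","rb")); print(cen(a,"r",(290,190,320,210)))
E
```

```text
time_s: 4.1
eef_pos: [0.4302, -0.043, 0.0569]
tool_rot: [0.001, 0.974, 0.226, 0.0]
contact_force: [-6.9, 0.4, 27.8]
grip_width: 0.002
finger_force: 14.1
time_s: 4.9
eef_pos: [0.4286, -0.043, 0.2042]
tool_rot: [-0.0, 0.974, 0.225, -0.001]
contact_force: [-1.0, -0.4, -0.5]
grip_width: 0.005
finger_force: 0.0
t 4.9 pos [ 0.4286 -0.043   0.2042] tool d/0.5 [0.2269 0.4236 0.008 ] axis [-0.001 -0.    -1.   ] F [-0.99 -0.38 -0.54] w 0.005
(array([305.3125, 199.0625]), array([11,  6,  9,  7, 48], dtype=int32))
(array([305.36734694, 199.        ]), array([11,  6,  9,  7, 49], dtype=int32))
```

The button went right down against its stop (28 N) and is up again, at the same pixel as before. Next is the jar.

```bash
python3 -m pendant '{"linear":[[0.023,0.042,0],[0.023,0.042,0],[0.023,0.042,0],[0.023,0.042,0],[0.023,0.042,0],[0.023,0.042,0],[0.023,0.042,0],[0.023,0.042,0],[0.023,0.042,0],[0.02,0.045,0],[0,0,0],[0,0,0]],"rotation":[[0,0,0],[0,0,0],[0,0,0],[0,0,0],[0,0,0],[0,0,0],[0,0,0],[0,0,0],[0,0,0],[0,0,0],[0,0,0],[0,0,0]]}'
python3 off.py .6235 -.1835 .14
python3 - <<'E'
from station import *; from h import *
s=observe(); w=capture("wrist"); T=np.array(w["tool_from_camera"]); M=rot(s["tool_rot"])
o=s["eef_pos"]+M@T[:3,3]; Rc=M@T[:3,:3]
pickle.dump((o,Rc,w),open("w.pkl","wb"))
cv2.imwrite("pics/w2.png",cv2.resize(w["img"],(800,600)))
E
```

```text
time_s: 6.15
eef_pos: [0.6232, -0.1821, 0.2024]
tool_rot: [-0.001, 0.974, 0.226, -0.002]
contact_force: [0.0, 0.1, -0.4]
grip_width: 0.001
finger_force: 0.0
t 6.15 pos [ 0.6232 -0.1821  0.2024] tool d/0.5 [-0.0003  0.0032  0.1248] axis [-0.004  0.002 -1.   ] F [ 0.02  0.1  -0.45] w 0.001
```

View pics/w2.png

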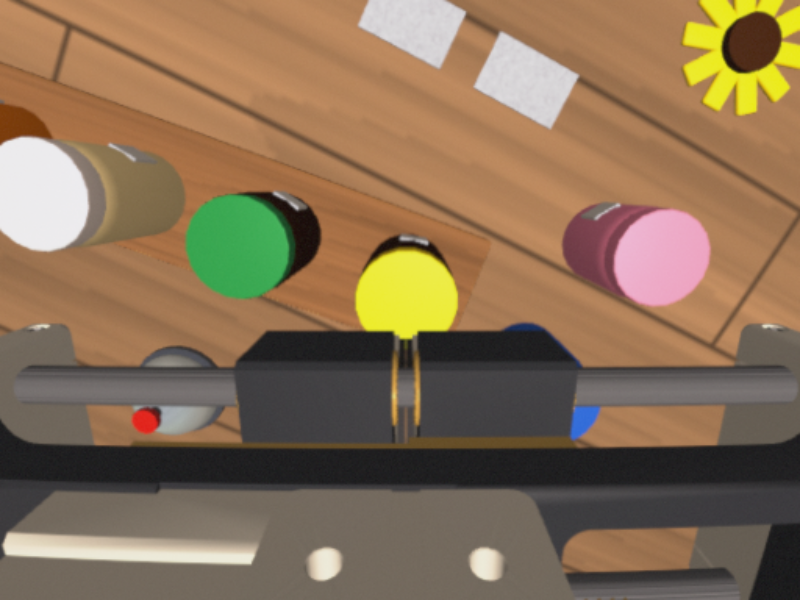

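The tool is over the dark jar with the yellow lid. The lid's left and right edges are at 355 and 458 and its top at 248, so its centre is about (407,299), partly behind the fingers.

```bash
python3 - <<'E'
from h import *
o,Rc,w=pickle.load(open("w.pkl","rb"))
L,Rr,T,C=[ray(w,p,.11,.64,o,Rc) for p in((355,299),(458,299),(407,248),(407,299))]
print(L,Rr,np.linalg.norm(L-Rr),C,np.linalg.norm(T-C))
E
python3 -m pendant '{"linear":[[0,0.001,0.03],[0,0.001,0.04],[0,0.001,0.04],[0,0,0.012],[0,0,0.003],[0,0,0],[0,0,0]],"rotation":[[0,0,0],[0,0,0],[0,0,0],[0,0,0],[0,0,0],[0,0,0],[0,0,0]]}'
```

```text
[ 0.61058295 -0.15349693  0.11      ] [ 0.63848307 -0.21023817  0.11      ] 0.06322962648293495 [ 0.62467396 -0.18215371  0.11      ] 0.03135023241471379
time_s: 6.9
eef_pos: [0.6256, -0.1841, 0.1438]
tool_rot: [0.0, 0.974, 0.226, 0.001]
contact_force: [-1.1, -1.3, -0.2]
grip_width: 0.007
finger_force: 0.0
```

The lid's measured diameter is 63 mm against the given 64, and its centre matches the top view. I'll lower about 4 mm and hold.

```bash
python3 -m pendant '{"linear":[[-0.002,0,0.008],[0,0,0],[0,0,0],[0,0,0],[0,0,0],[0,0,0],[0,0,0],[0,0,0],[0,0,0],[0,0,0],[0,0,0],[0,0,0],[0,0,0],[0,0,0],[0,0,0]],"rotation":[[0,0,0],[0,0,0],[0,0,0],[0,0,0],[0,0,0],[0,0,0],[0,0,0],[0,0,0],[0,0,0],[0,0,0],[0,0,0],[0,0,0],[0,0,0],[0,0,0],[0,0,0]]}'
python3 -m pendant '{"linear":[[0,0,0],[0,0,0],[0,0,0],[0,0,0],[0,0,0],[0,0,0],[0,0,0],[0,0,0],[0,0,0],[0,0,0],[0,0,0],[0,0,0],[0,0,0],[0,0,0],[0,0,0]],"rotation":[[0,0,0],[0,0,0],[0,0,0],[0,0,0],[0,0,0],[0,0,0],[0,0,0],[0,0,0],[0,0,0],[0,0,0],[0,0,0],[0,0,0],[0,0,0],[0,0,0],[0,0,0]]}'
python3 - <<'E'
from station import *; from h import *
c=capture("side"); cv2.imwrite("pics/s3.png",cv2.resize(c["img"][80:290,190:340],(500,700))[:600])
E
```

```text
time_s: 8.4
eef_pos: [0.6241, -0.1846, 0.1387]
tool_rot: [0.0, 0.974, 0.225, 0.0]
contact_force: [-0.2, 0.1, 1.0]
grip_width: 0.004
finger_force: 0.0
time_s: 9.9
eef_pos: [0.6241, -0.1846, 0.1387]
tool_rot: [-0.0, 0.974, 0.225, 0.0]
contact_force: [0.1, -0.3, 0.7]
grip_width: 0.002
finger_force: 0.0
```

View pics/s3.png

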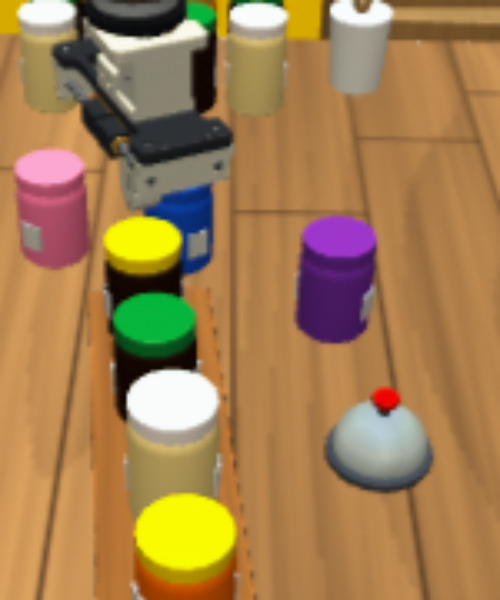

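The shut fingers point down over the dark jar's yellow lid (crop 143,240) with a gap. The bell button is up and the jars stand as before.

```bash
python3 -c "
from station import *
print(finish_job())"
```

```text
the job is handed in; nothing more can be done
None
```

I pressed the bell right down and let it come up again, then held the fingertips about 29 mm above the middle of the dark honey jar's yellow lid for over two seconds, and handed the job in still pointing there with no jar touched.

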